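# Two full strokes of the stock-cube dispenser

## Robot

A 6-joint arm with a two-finger parallel gripper is mounted at the origin on a cart in front of the work surface, level with it; the furniture and walls round the work are solid. World frame = base frame: x ahead of the robot, y to its left, z up, the work surface at z = 0. Lengths are in m, angles in rad, forces in N, time in s.
With the tool pointing down it reaches from about 0.275 to 0.875 m from the base axis. Payload 12.5 kg.
Tool frame: the origin (TCP) lies midway between the tips of the shut fingers; the grasp point (between the pads) lies 19 mm behind it (bot.grip_depth is the distance from the TCP to the grasp point, in m); z points along the fingers, y is the direction in which the jaws open and shut (so a half turn about z gives the same grasp; the last joint's range is limited). The gripper opens to 85 mm and grips with 20 to 120 N. Pads are 22 mm wide; open, the fingers measure 114 mm over their backs; the gripper's body (76 mm by 85 mm) begins 54 mm behind the grasp point. The pads swing forward as they close: fully open they stand 13 mm farther back than shut.
Start: joints at [1.156, 0.351, 1.652, -0, 1.139, -0.085], TCP at [0.178, 0.52, 0.231] pointing down, gripper open.
Joint ranges: [-2.75, 2.75], [-0.79, 2.1], [0.01, 2.65], [-1.57, 4.71], [0.07, 3.14], [-2.87, 2.87]. Speed limits (rad/s): [2.22, 2.22, 2.79, 3.14, 3.14, 3.14].

## Interface

Orientations are given as a rotation vector (axis times angle).
In Python, from cell import bot gives the robot as it stands.
- The arm moves only by the tool play_rows, never from a script. Its argument "motion" is a list of rows, each a list of 3 entries, a list of its own where there are three numbers: the shift along the tool's x, y, z normalised to -1 to 1, where 1 is 0.1 m, then the turn, a rotation vector about the tool's x, y, z normalised to -1 to 1, where 1 is pi/2 rad, then the closure, from 0 (fully open) to 1 (shut). In form: [[[tx, ty, tz], [ax, ay, az], fingers], ...]. A call has 1 to 8 rows; each row shifts and turns the commanded pose from where the row before left it, along the tool's axes as they then stand; what a row does not reach is not made up. A row lasts 1/12 s, in which the tool goes at most 41.7 mm and 7.16 degrees, less where a joint would pass 70% of its speed; a pose out of reach is approached as far as the arm can. A call with a number of a shift or a turn outside -1 to 1 is refused whole. A call with a gripper value outside its range is refused whole. The fingers move at their own pace and stop on an object; "grip_force" is the grip in N (left out, the last holds). Time passes only in rows, so rows that do not move let the fingers close. It gives the time, the measured TCP pose, the force and the opening at its end, in the units of the state.
- bot.observe(): the state, without advancing time (a new reading comes with each control period).
- bot.read_camera(name): name is "side" or "top" or "wrist"; returns a dict with "image" (400x640x3 uint8, red, green, blue), "camera_matrix" (3x3 intrinsics, pixels), "rvec" (rotation vector, rad) and "tvec" (3), from world to camera coordinates, as OpenCV has them. Camera axes: x right, y down, z forward; pixel columns grow to the right and rows downward; lengths in m; the calibration is good to about 2 mm. A picture is of the moment at which its call begins. There is no depth.
- bot.finish_job(): hands the job in, once; it reports no verdict.
The state is a dict: "time": time; "joints": joint angles; "qd": joint speeds; "effort": joint torques, N m; "tool_pos": TCP position; "tool_rot": TCP orientation; "ft_force": force on the tool from outside, world axes, zero at the start; "wrist_torque": the same for the moment, N m; "opening": finger opening in m.
Only numpy, scipy, OpenCV 4.12 (cv2) and the standard library are available. Lean on these libraries where they do the work, as an engineer would, in place of code of your own. Each camera call takes 0.05 s, during which the arm holds its last target.

## Task

Take the small pan by its handle, keep it level, set it down under the mouth of the stock-cube dispenser and let go of it; then drop exactly two cubes into it with two full strokes of the plunger: each time press slowly until you feel the plunger fully home on its stop, lean on it firmly there for about a second (15 to 20 N, never over 30 N), and let it come all the way back up. Leave the pan standing there and the third cube in the dispenser, do not touch the cubes, and do not disturb the other things.

Things in the scene. Friction and masses are not known exactly. Their poses are not given: they have to be found in the camera images.
- dispenser: fixed white dispenser, 161 x 90 x 218 mm, on a wooden board over the hob (board top at world z = 0.018). Origin: on the board. Its own -x is its front, where a metal ledge (underside 67 mm above the board, front edge at x = -66 mm) and a clear magazine (top at 155 mm) overhang; below them it is free in front of x = -5 mm. Column x 0 to 62 mm, foot to 95 mm. May stand turned (yaw).
- chute_mouth (a point): point at the front of the dispenser, 78 mm along its -x from its origin and 75 mm above the board, where the cubes drop straight down: the pan's centre belongs below it, within 25 mm.
- magazine (a point): centre of the magazine's floor on the ledge, 43 mm along the dispenser's -x from its origin, 75 mm above the board; the lowest cube stands here.
- plunger_top (a point): centre of the flat top of the round black plunger knob (40 mm in diameter); up, it is 218 mm above the board, 30 mm along the dispenser's +x from its origin; it goes straight down. As it goes, a rod pushes the lowest cube forward; the cube falls shortly before 0.038 m of travel. With the plunger fully up the next cube drops into place.
- plunger (a joint): plunger travel in m: 0 up, growing as it is pressed. A hidden adjustable stop, set anew each time, ends the stroke somewhere from 0.038 to 0.054; it can only be felt. Spring: about 3 N at the top, never over 7.5 N in free travel; the stop is hard, so 12 N or more shows that it is home. A stroke counts once it has been home under 12 N or more for 0.3 s; over 30 N breaks it.
- cube_1: lowest stock cube in the magazine, gold with a red band, 24 x 24 x 20 mm, 20 g; origin at the centre of its underside.
- cube_2: the middle cube, alike.
- cube_3: the top cube, alike; it must stay in the dispenser.
- pan: small loose steel pan, 96 mm across at the rim, 42 mm high, about 0.2 kg, origin at the centre of its underside. A straight black handle, 16 mm wide and 9 mm thick, runs along its own -x from 46 to 166 mm from its axis, with its middle 35 mm above the pan's underside. It can be gripped from above across the handle, well at about 95 mm from the axis.
- peeler: black vegetable peeler, 170 x 25 x 18 mm, lying on the board; leave alone.
- pepper_mill: brown wooden pepper mill, 58 mm across, 150 mm tall; leave alone.
- oil_bottle: oil bottle with yellow cap, 62 mm across, 237 mm tall; leave alone.
- white_cup: white cup upside down, 80 mm across, 88 mm tall; leave alone.
- supplement: white jar with a light blue lid, 54 mm across, 96 mm tall; leave alone.

How it is judged:
On the way, in this order (a step that is already met when the one before it is completed fails the run):
1. the pan stands under the mouth of the dispenser, let go (horizontal distance between pan and chute_mouth below 0.025 m and angle between pan's own z axis and vertical below 0.1 rad and height (world z) of pan below 0.024 m and contact force between the fingers and pan below 0.1 N and linear speed of pan below 0.02 m/s), for 0.2 s.
2. first stroke: the plunger is pressed home on its stop with 12 N or more, for 0.3 s (value of joint plunger above 0.0365 m and contact force between any of the fingers, the arm and plunger above 12 N), for 0.3 s.
3. the plunger is fully up again and the first cube lies in the pan (value of joint plunger below 0.004 m and horizontal distance between cube_1 and pan below 0.04 m and z of cube_1 in the frame of pan between -0.01 and 0.056 m), for 0.1 s.
4. second stroke: the plunger is pressed home again with 12 N or more, for 0.3 s (all of step 2), for 0.3 s.
At the end, for the whole second after the job is handed in: Cubes 1 and 2 rest in the pan (origins within 40 mm of its axis and 56 mm of its underside, any way up), cube 3 is in the magazine (within 10 mm), the plunger is up (within 4 mm), and the pan stands upright on the board, at rest, its centre within 25 mm of the point below the mouth (all of step 3 and horizontal distance between cube_2 and pan below 0.04 m and z of cube_2 in the frame of pan between -0.01 and 0.056 m and horizontal distance between cube_3 and magazine below 0.01 m and height (world z) of cube_3 above 0.088 m and horizontal distance between pan and chute_mouth below 0.025 m and angle between pan's own z axis and vertical below 0.1 rad and height (world z) of pan below 0.024 m and linear speed of pan below 0.02 m/s); the robot touches nothing.
It fails at once if the plunger is loaded with more than 30 N (contact force between any of the fingers, the arm and plunger above 30 N).
It fails at once if the robot touches a cube (contact force between any of the fingers, the arm and cube_1 above 0.3 N or contact force between any of the fingers, the arm and cube_2 above 0.3 N or contact force between any of the fingers, the arm and cube_3 above 0.3 N).
It fails at once if the third cube leaves the dispenser (horizontal distance between cube_3 and magazine above 0.02 m).
It fails at once if the pan is tipped by more than 0.5 rad (angle between pan's own z axis and vertical above 0.5 rad).
It fails at once if another thing is shifted by more than 30 mm or knocked over (distance of any of peeler, pepper_mill, oil_bottle, white_cup, supplement from where it was at the start of the episode above 0.03 m).
It also fails if it takes over 72 s, if anything falls off the work surface, if the arm or the gripper's body presses on something with over 40 N, if the wrist force passes 120 N, or if a joint passes its speed limit or range.

## Working session

There is one attempt and no reset: what is moved stays moved. The work goes in short steps, Python scripts to look and compute and a tool call to move; the robot and the scene stay as the last step left them, time stands still between calls to the robot, and variables do not carry over. Pictures are saved under pics/ and viewed, and the job is handed in when it is done.

Besides the shell and the picture viewer there is one more tool, called after "Call:" as name(argument=value, ...), one argument or row to a line, values as JSON. play_rows: Moves the arm, as the interface text tells. Its arguments: {"type":"object","properties":{"motion":{"type":"array","items":{"type":"array"}},"grip_force":{"type":"number"}},"required":["motion"]}

```bash
mkdir -p pics; ls
python3 - <<'E'
from cell import bot
import cv2
s=bot.observe()
print({k:(v.tolist() if hasattr(v,'tolist') else v) for k,v in s.items()})
for n in ("side","top","wrist"):
    c=bot.read_camera(n); cv2.imwrite(f"pics/{n}0.png",c["image"][:,:,::-1])
    import numpy as np
    R=cv2.Rodrigues(np.array(c["rvec"]))[0]; print(n,c["camera_matrix"],(-R.T@np.array(c["tvec"]).ravel()),R[2])
E
```

```text
pics
{'time': 0.0, 'joints': [1.1564337088697039, 0.3512275681593532, 1.6524586721504344, -3.107885746752133e-05, 1.1391293491682102, -0.08460685287701794], 'qd': [-0.001789964893057064, 0.0016402315670696927, -0.0013983813090848467, -0.0006219286062582969, -0.0013885854071177728, 0.0016935907213829762], 'effort': [-0.0016307127953041345, -50.61095595359802, -29.13903057575226, -0.00013605333606392378, 0.00468968617497012, -3.449604719207855e-05], 'tool_pos': [0.1779393794286938, 0.5200447860267844, 0.23075003662443774], 'tool_rot': [-0.5155701441434991, -3.098719577610855, 0.0018722901238673504], 'ft_force': [-0.08286200677649946, 0.2340513076149865, -0.4614391197743261], 'wrist_torque': [0.07390558220040536, 0.025725566019419135, -0.019226266792384608], 'opening': 0.08516127391932075}
side [[371.2136328    0.         319.42557972]
 [  0.         371.2136328  198.77576984]
 [  0.           0.           1.        ]] [-0.10679364 -0.15366473  0.61104969] [ 0.84740637  0.1312969  -0.51445462]
top [[516.79176318   0.         319.03307567]
 [  0.         516.79176318 197.99072319]
 [  0.           0.           1.        ]] [ 0.46261543 -0.03826114  1.15523492] [ 0.14809873  0.00931071 -0.98892875]
wrist [[336.40213245   0.         320.01759349]
 [  0.         336.40213245 202.17138878]
 [  0.           0.           1.        ]] [0.11227442 0.54269083 0.37453054] [ 0.25925611 -0.09050124 -0.96155904]
```

View pics/side0.png

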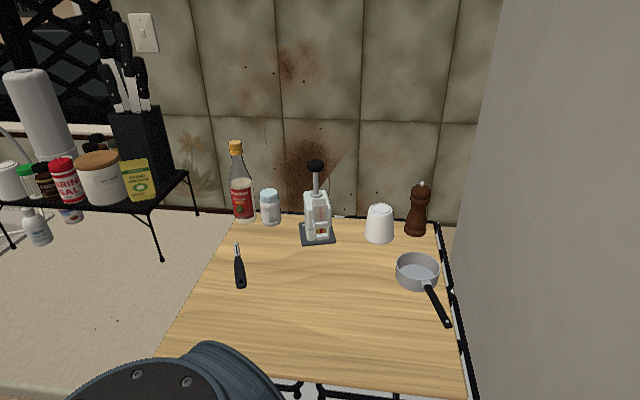

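View pics/top0.png

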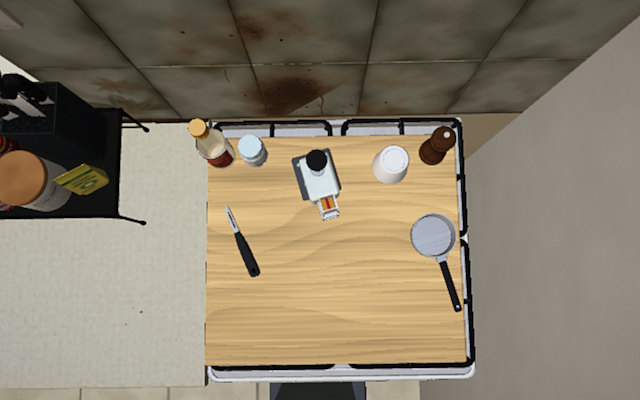

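View pics/wrist0.png

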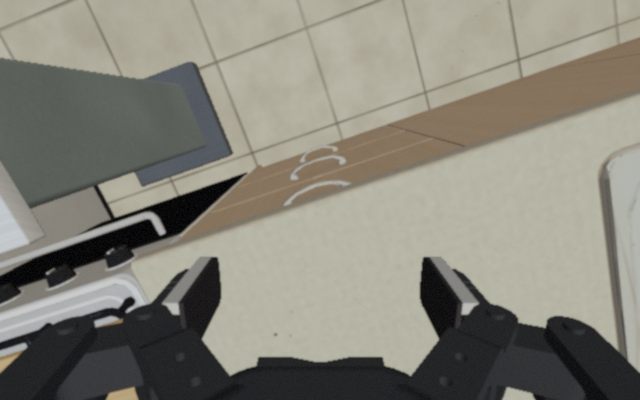

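The side and top views show the dispenser, with its knob at top (317,160) and its front facing the robot. The pan is at (433,236) with its handle running to (458,308). Next I'll measure these.

```bash
cat > h.py <<'E'
from cell import bot
import cv2, numpy as np
def cam(n):
    c=bot.read_camera(n); c["R"]=cv2.Rodrigues(np.array(c["rvec"],float))[0]; c["t"]=np.array(c["tvec"],float).ravel(); c["K"]=np.array(c["camera_matrix"]); return c
def onz(c,uv,z):
    uv=np.atleast_2d(np.array(uv,float)); d=np.c_[uv,np.ones(len(uv))]@np.linalg.inv(c["K"]).T@c["R"]; o=-c["R"].T@c["t"]
    return o+d*((z-o[2])/d[:,2])[:,None]
def proj(c,p):
    return cv2.projectPoints(np.atleast_2d(np.array(p,float)),np.array(c["rvec"],float),c["t"],c["K"],None)[0].reshape(-1,2)
def tri(c1,u1,c2,u2):
    P=[c["K"]@np.c_[c["R"],c["t"]] for c in(c1,c2)]
    X=cv2.triangulatePoints(P[0],P[1],np.array(u1,float).reshape(2,1),np.array(u2,float).reshape(2,1)); return (X[:3]/X[3]).ravel()
E
python3 - <<'E'
from h import *
for n,boxes in (("top",[(285,140,350,230),(395,195,480,320)]),("side",[(285,145,350,250),(380,240,460,335)])):
    c=cam(n)
    for i,(a,b,d,e) in enumerate(boxes):
        im=c["image"][b:e,a:d,::-1]; cv2.imwrite(f"pics/{n}_z{i}.png",cv2.resize(im,None,fx=5,fy=5 if True else 0,interpolation=cv2.INTER_NEAREST)[:600,:800])
c=cam("top"); g=c["image"].max(2)
def blob(c,box,th=60):
    a,b,d,e=box; m=np.zeros(c["image"].shape[:2],np.uint8); m[b:e,a:d]=(c["image"][b:e,a:d].max(2)<th)
    k,l,st,ce=cv2.connectedComponentsWithStats(m); j=1+np.argmax(st[1:,4]); return (l==j).astype(np.uint8),st[j],ce[j]
m,st,ce=blob(c,(295,140,340,185)); print("knob top",st,ce,onz(c,ce,0.236))
m,st,ce=blob(c,(425,250,466,320)); ys,xs=np.nonzero(m); P=onz(c,np.c_[xs,ys],0.0575)[:,:2]
mu=P.mean(0);u=np.linalg.svd(P-mu,full_matrices=False)[2][0]; u=u*np.sign(u[0]); q=(P-mu)@u
print("handle mid",mu,"dir",u,np.degrees(np.arctan2(u[1],u[0])),"span",q.min(),q.max(), "axis est",mu+u*(q.max()+.046), mu+u*(q.min()+.166))
s=cam("side"); m,st,ce=blob(s,(300,150,330,180)); print("knob side",st,ce,"ctr z=.23",onz(s,ce,.230))
E
```

```text
knob top [306 150  21  21 351] [316.18803419 159.64957265] [[ 0.67087738 -0.02557554  0.236     ]]
handle mid [ 0.43758182 -0.29849145] dir [0.96497165 0.26235418] 15.20979698590104 span -0.053825384181500714 0.05210863947858299 axis est [ 0.53225388 -0.27275224] [ 0.54582715 -0.26906197]
knob side [300 150  26  30 531] [310.50282486 165.27306968] ctr z=.23 [[ 0.67000308 -0.01374489  0.23      ]]
```

Run:
```python
import cv2,numpy as np
a=cv2.imread("pics/top_z0.png");b=cv2.imread("pics/top_z1.png");print(a.shape,b.shape)
w=np.zeros((600,800,3),np.uint8);w[:min(600,a.shape[0]),:a.shape[1]]=a[:600]; w[:b.shape[0],a.shape[1]:a.shape[1]+b.shape[1]]=b[:, :800-a.shape[1]];cv2.imwrite("pics/j1.png",w)
a=cv2.imread("pics/side_z0.png");b=cv2.imread("pics/side_z1.png")
w=np.zeros((600,800,3),np.uint8);w[:a.shape[0],:a.shape[1]]=a; w[:b.shape[0],a.shape[1]:a.shape[1]+b.shape[1]]=b[:, :800-a.shape[1]];cv2.imwrite("pics/j2.png",w)
```

```text
(450, 325, 3) (600, 425, 3)
```

View pics/j1.png

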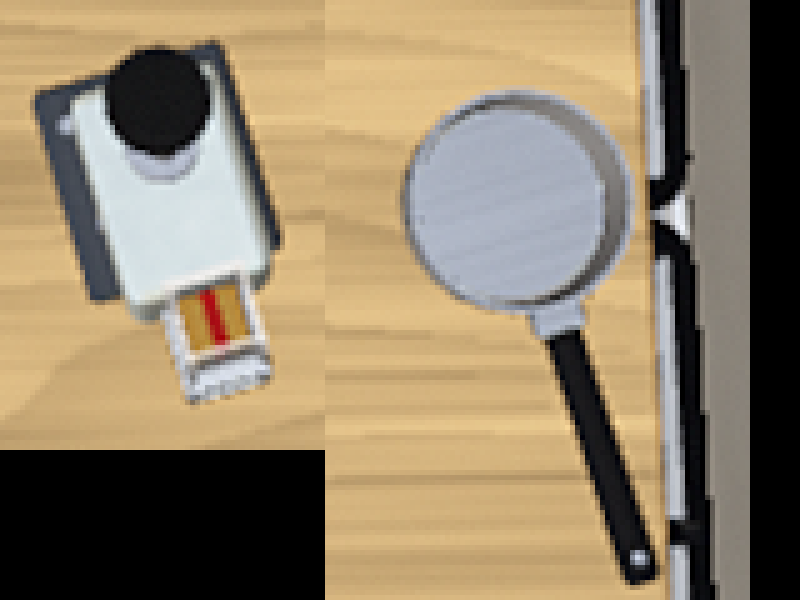

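View pics/j2.png

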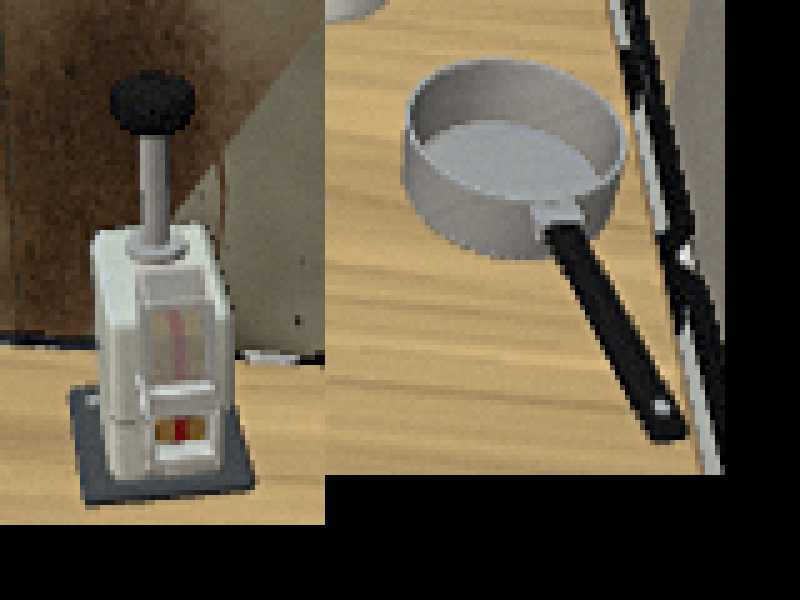

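Run:
```python
from h import *
c=cam("top")
z0=np.array([285,140]);z1=np.array([395,195])
f=np.array([[36,95],[218,42],[280,245],[92,298]])/5+z0-0.5
for z in(.020,.024):
    F=onz(c,f,z)[:,:2]; print(z,F.tolist())
    for i,j in((3,0),(2,1)): d=F[j]-F[i]; print("yaw",np.degrees(np.arctan2(d[1],d[0])),np.linalg.norm(d))
    d=F[0]-F[1]; print("yaw lat",np.degrees(np.arctan2(-d[0],d[1])),np.linalg.norm(d)); print(F.mean(0))
cu=np.array([[180,290],[238,280],[252,343],[195,357]])/5+z0-.5; C=onz(c,cu,.153)[:,:2]; print("cube3",C.mean(0))
# knob
print("knob",onz(c,np.array([[158,97]])/5+z0-.5,.236))
# pan rim: extremes of outer circle
im=c["image"].astype(int); hsv=cv2.cvtColor(c["image"],cv2.COLOR_RGB2HSV); m=np.zeros(im.shape[:2],np.uint8); m[205:262,405:462]=(hsv[205:262,405:462,1]<70)&(hsv[205:262,405:462,2]>60)
m=cv2.morphologyEx(m,cv2.MORPH_OPEN,np.ones((11,11)))
cn=max(cv2.findContours(m,0,1)[0],key=cv2.contourArea); print(cv2.fitEllipse(cn), cv2.minEnclosingCircle(cn))
P=onz(c,cn[:,0],.060)[:,:2].astype(np.float32); print("pan",cv2.minEnclosingCircle(P), onz(c,[cv2.fitEllipse(cn)[0]],.060))
cc=np.array([518,200])/5+z1-.5; print("pan by eye",onz(c,[cc],.060))
s=cam("side"); zs=np.array([285,145])
print("tri knob", tri(c,np.array([158,97])/5+z0-.5,s,np.array([152,97])/5+zs-.5))
zs=np.array([380,240])
print("tri handle end", tri(c,(np.array([638,555])-[325,0])/5+z1-.5,s,(np.array([662,405])-[325,0])/5+zs-.5))
```

```text
0.02 [[0.7234973114222527, 0.032421680749969], [0.7463764157223993, -0.04985408452180329], [0.6531262402211433, -0.07570686323605891], [0.6307779062065727, 0.008302319659446597]]
yaw 14.581344559202877 0.09580517565854402
yaw 15.495558917099201 0.09676756377145866
yaw lat 15.54009457228645 0.0853976285656268
[ 0.68844447 -0.02120924]
0.024 [[0.7225780941702478, 0.03217262983356048], [0.7453765839514606, -0.04981323679750133], [0.6524549754229277, -0.07557492325168383], [0.6301853857583072, 0.008138253306497943]]
yaw 14.581344559202865 0.09546760614333268
yaw 15.495558917099208 0.09642660328194452
yaw lat 15.54009457228637 0.0850967300402919
[ 0.68764876 -0.02126932]
cube3 [ 0.60250997 -0.04572641]
knob [[ 0.67227463 -0.02543686  0.236     ]]
((433.3058776855469, 234.4558563232422), (43.474571228027344, 46.12461471557617), 81.53173828125) ((433.41802978515625, 235.21621704101562), 23.422027587890625)
pan ((0.5431810617446899, -0.26844102144241333), 0.049937594681978226) [[ 0.54431149 -0.26836156  0.06      ]]
pan by eye [[ 0.54187859 -0.40483052  0.06      ]]
tri knob [ 0.67290641 -0.02486888  0.23280672]
tri handle end [ 0.3961492  -0.31086371  0.05769062]
```

```bash
cat >> h.py <<'E'
from scipy.spatial.transform import Rotation as Ro
def state():
    s=bot.observe(); return s,np.array(s["tool_pos"]),Ro.from_rotvec(s["tool_rot"])
def delta(p,yaw_y=None):
    s,q,R=state(); d=R.inv().apply(np.array(p)-q)
    print("t",round(s["time"],2),"pos",q.round(4),"yang",np.degrees(np.arctan2(*R.as_matrix()[[1,0],1])).round(2),"tilt",np.degrees(np.arccos(-R.as_matrix()[2,2])).round(2),"F",np.round(s["ft_force"],2),"op",round(s["opening"],4))
    print("tool delta (units of .1m)",(d*10).round(3))
    if yaw_y is not None:
        a=np.radians(yaw_y); T=np.c_[[-np.sin(a)*-1,-np.cos(a),0],[np.cos(a),np.sin(a),0],[0,0,-1]]
        # x = y cross z
        y=T[:,1];z=T[:,2];T[:,0]=np.cross(y,z)
        print("turn units",((R.inv()*Ro.from_matrix(T)).as_rotvec()/(np.pi/2)).round(4), "after-turn delta",(T.T@(np.array(p)-q)*10).round(3))
E
python3 - <<'E'
from h import *
delta([.4523,-.2934,.15],-74.8)
E
```

```text
t 0.45 pos [0.1781 0.5203 0.2312] yang 71.1 tilt 0.01 F [-0.02  0.29  0.85] op 0.0853
tool delta (units of .1m) [-5.23  -6.81   0.813]
turn units [-0.0000e+00  1.0000e-04  1.6211e+00] after-turn delta [0.513 8.572 0.812]
```

Call:
play_rows(
  motion=[
    [[0,0,0],[0,0,0.0772],0.4],
    [[0,0,0],[0,0,0.0772],0.4],
    [[0,0,0],[0,0,0.0772],0.4],
    [[0,0,0],[0,0,0.0772],0.4],
    [[0,0,0],[0,0,0.0772],0.4],
    [[0,0,0],[0,0,0.0772],0.4],
    [[0,0,0],[0,0,0.0772],0.4],
    [[0,0,0],[0,0,0.0772],0.4],
  ],
  grip_force=70,
)

```text
time: 1.12
tool_pos: [0.1781, 0.5203, 0.2313]
tool_rot: [1.909, 2.495, -0.0]
ft_force: [0.4, 0.1, -0.4]
opening: 0.0515
```

Call:
play_rows(
  motion=[
    [[0,0,0],[0,0,0.0772],0.4],
    [[0,0,0],[0,0,0.0772],0.4],
    [[0,0,0],[0,0,0.0772],0.4],
    [[0,0,0],[0,0,0.0772],0.4],
    [[0,0,0],[0,0,0.0772],0.4],
    [[0,0,0],[0,0,0.0772],0.4],
    [[0,0,0],[0,0,0.0772],0.4],
    [[0,0,0],[0,0,0.0772],0.4],
  ],
)

```text
time: 1.78
tool_pos: [0.1781, 0.5204, 0.2313]
tool_rot: [-2.852, -1.317, -0.0]
ft_force: [-0.0, -0.2, -0.1]
opening: 0.0512
```

Call:
play_rows(
  motion=[
    [[0,0,0],[0,0,0.0772],0.4],
    [[0,0,0],[0,0,0.0772],0.4],
    [[0,0,0],[0,0,0.0772],0.4],
    [[0,0,0],[0,0,0.0772],0.4],
    [[0,0,0],[0,0,0.0772],0.4],
  ],
)

```text
time: 2.2
tool_pos: [0.1781, 0.5203, 0.2313]
tool_rot: [3.115, 0.406, -0.0]
ft_force: [-0.2, -0.0, 0.3]
opening: 0.0512
```

Run:
```python
from h import *
delta([.4523,-.2934,.15],-74.8)
```

```text
t 2.2 pos [0.1781 0.5203 0.2313] yang -75.15 tilt 0.0 F [-0.16 -0.05  0.29] op 0.0512
tool delta (units of .1m) [0.565 8.568 0.813]
turn units [ 0.      0.     -0.0039] after-turn delta [0.513 8.572 0.813]
```

Call:
play_rows(
  motion=[
    [[0.02,0.35,0],[0,0,-0.004],0.4],
    [[0.02,0.35,0],[0,0,0],0.4],
    [[0.02,0.35,0],[0,0,0],0.4],
    [[0.02,0.35,0],[0,0,0],0.4],
    [[0.02,0.35,0],[0,0,0],0.4],
    [[0.02,0.35,0],[0,0,0],0.4],
    [[0.02,0.35,0],[0,0,0],0.4],
    [[0.02,0.35,0],[0,0,0],0.4],
  ],
)

```text
time: 2.87
tool_pos: [0.2685, 0.2533, 0.2314]
tool_rot: [-3.112, -0.426, -0.001]
ft_force: [1.2, -0.3, -0.1]
opening: 0.0514
```

Call:
play_rows(
  motion=[
    [[0.02,0.35,0],[0,0,0],0.4],
    [[0.02,0.35,0],[0,0,0],0.4],
    [[0.02,0.35,0],[0,0,0],0.4],
    [[0.02,0.35,0],[0,0,0],0.4],
    [[0.02,0.35,0],[0,0,0],0.4],
    [[0.02,0.35,0],[0,0,0],0.4],
    [[0.02,0.35,0],[0,0,0],0.4],
    [[0.02,0.35,0],[0,0,0],0.4],
  ],
)

```text
time: 3.53
tool_pos: [0.3591, -0.0125, 0.2316]
tool_rot: [3.113, 0.425, 0.001]
ft_force: [0.5, -0.4, 0.4]
opening: 0.0513
```

Call:
play_rows(
  motion=[
    [[0.02,0.35,0],[0,0,0],0.4],
    [[0.02,0.35,0],[0,0,0],0.4],
    [[0.02,0.35,0.05],[0,0,0],0.4],
    [[0.02,0.35,0.05],[0,0,0],0.4],
    [[0.02,0.3,0.1],[0,0,0],0.4],
    [[0.02,0.3,0.1],[0,0,0],0.4],
    [[0.02,0.2,0.1],[0,0,0],0.4],
    [[0,0,0],[0,0,0],0.4],
  ],
)

```text
time: 4.2
tool_pos: [0.4317, -0.2214, 0.1896]
tool_rot: [-3.113, -0.422, 0.002]
ft_force: [-0.4, 0.3, -0.6]
opening: 0.0514
```

Run:
```python
from h import *
delta([.4523,-.2934,.15],-74.8)
for n in("side","top","wrist"):
    c=cam(n); cv2.imwrite(f"pics/{n}1.png",c["image"][:,:,::-1])
```

```text
t 4.2 pos [ 0.4317 -0.2214  0.1896] yang -74.57 tilt 0.08 F [-0.45  0.28 -0.62] op 0.0514
tool delta (units of .1m) [0.008 0.749 0.395]
turn units [-0.0005  0.0007  0.0025] after-turn delta [0.01  0.748 0.396]
```

Call:
play_rows(
  motion=[
    [[0,0.2,0],[0,0,0.0025],0.4],
    [[0.01,0.2,0.1],[0,0,0],0.4],
    [[0,0.2,0.2],[0,0,0],0.4],
    [[0,0.15,0.2],[0,0,0],0.4],
    [[0,0,0.2],[0,0,0],0.4],
    [[0,0,0],[0,0,0],0.4],
  ],
)

```text
time: 4.85
tool_pos: [0.451, -0.2894, 0.1188]
tool_rot: [-3.11, -0.419, 0.005]
ft_force: [0.0, 0.5, -0.8]
opening: 0.0515
```

Run:
```python
from h import *
delta([.4523,-.2934,.034],-74.8)
for n in("top","wrist"):
    c=cam(n); cv2.imwrite(f"pics/{n}1.png",c["image"][:,:,::-1])
```

```text
t 4.85 pos [ 0.451  -0.2894  0.1188] yang -74.66 tilt 0.26 F [ 0.03  0.55 -0.79] op 0.0515
tool delta (units of .1m) [0.005 0.045 0.848]
turn units [-0.0024  0.0017  0.0016] after-turn delta [0.002 0.042 0.848]
```

View pics/wrist1.png

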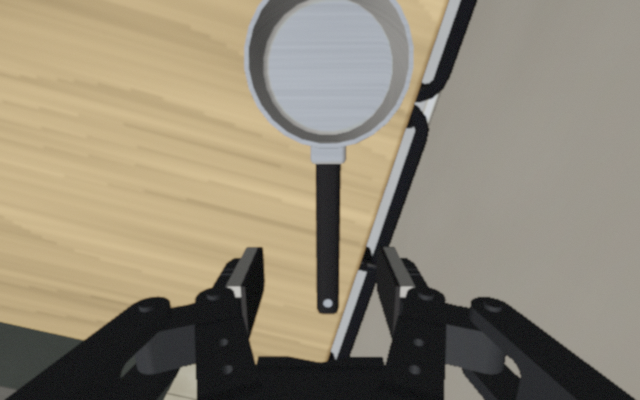

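View pics/top1.png

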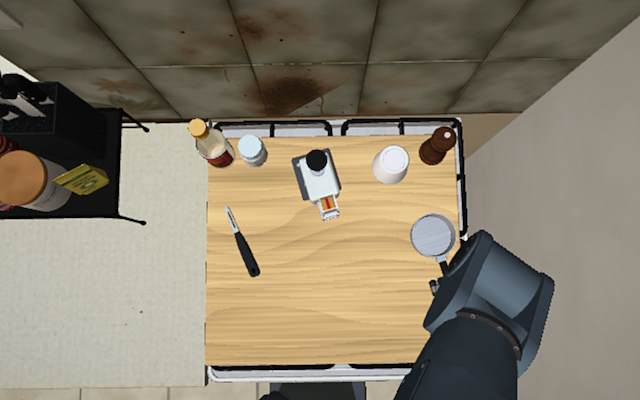

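Call:
play_rows(
  motion=[
    [[0,0.03,0.1],[-0.0024,0.0017,0.0016],0.6],
    [[0,0.01,0.15],[0,0,0],0.6],
    [[0,0,0.15],[0,0,0],0.6],
    [[0,0,0.15],[0,0,0],0.6],
    [[0,0,0.1],[0,0,0],0.6],
    [[0,0,0.05],[0,0,0],0.6],
    [[0,0,0.05],[0,0,0],0.6],
    [[0,0,0],[0,0,0],0.6],
  ],
)

```text
time: 5.62
tool_pos: [0.4536, -0.2948, 0.0461]
tool_rot: [3.111, 0.415, 0.005]
ft_force: [0.9, 0.2, -0.9]
opening: 0.0343
```

Run:
```python
from h import *
delta([.4523,-.2934,.034],-74.8)
for n in("wrist",):
    c=cam(n); cv2.imwrite(f"pics/{n}2.png",c["image"][:,:,::-1])
```

```text
t 5.62 pos [ 0.4536 -0.2948  0.0461] yang -74.8 tilt 0.26 F [ 0.92  0.23 -0.85] op 0.0343
tool delta (units of .1m) [-0.009 -0.017  0.121]
turn units [ 0.0023 -0.0017 -0.    ] after-turn delta [-0.008 -0.017  0.121]
```

View pics/wrist2.png

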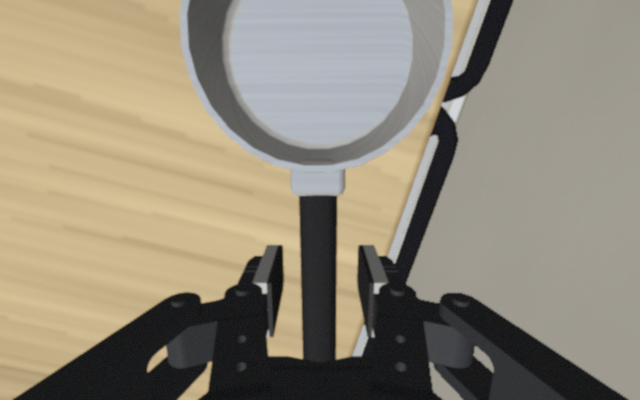

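The handle (column 319) lies midway between the pads (270 and 372), so I'll lower and close.

Call:
play_rows(
  motion=[
    [[-0.01,-0.01,0.06],[0.0023,-0.0017,0],0.6],
    [[0,0,0.06],[0,0,0],0.6],
    [[0,0,0],[0,0,0],0.7],
    [[0,0,0],[0,0,0],0.8],
    [[0,0,0],[0,0,0],1],
    [[0,0,0],[0,0,0],1],
    [[0,0,0],[0,0,0],1],
    [[0,0,0],[0,0,0],1],
  ],
)

```text
time: 6.33
tool_pos: [0.4523, -0.2942, 0.0344]
tool_rot: [3.114, 0.415, -0.0]
ft_force: [-0.4, 0.0, -1.2]
opening: 0.0147
```

Call:
play_rows(
  motion=[
    [[0,0,0],[0,0,0],1],
    [[0,0,0],[0,0,0],1],
    [[0,0,-0.05],[0,0,0],1],
    [[0,0,-0.05],[0,0,0],1],
    [[0,0,-0.03],[0,0,0],1],
    [[0,0,0],[0,0,0],1],
    [[0,0,0],[0,0,0],1],
  ],
)

```text
time: 6.92
tool_pos: [0.4524, -0.2943, 0.0476]
tool_rot: [3.113, 0.415, 0.001]
ft_force: [0.1, 0.9, -2.5]
opening: 0.0144
```

Run:
```python
from h import *
delta([.4523,-.2934,.034],-74.8)
for n in("side","wrist","top"):
    c=cam(n); cv2.imwrite(f"pics/{n}3.png",c["image"][:,:,::-1])
```

```text
t 6.92 pos [ 0.4524 -0.2943  0.0476] yang -74.81 tilt 0.04 F [ 0.05  0.91 -2.52] op 0.0144
tool delta (units of .1m) [ 0.001 -0.009  0.136]
turn units [ 0.0004 -0.0002 -0.0001] after-turn delta [ 0.001 -0.009  0.136]
```

View pics/side3.png

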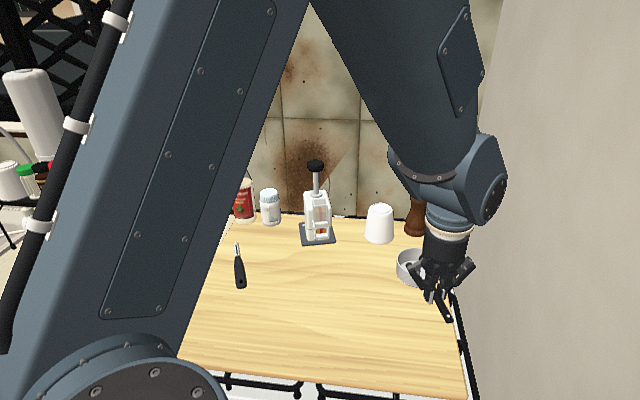

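View pics/wrist3.png

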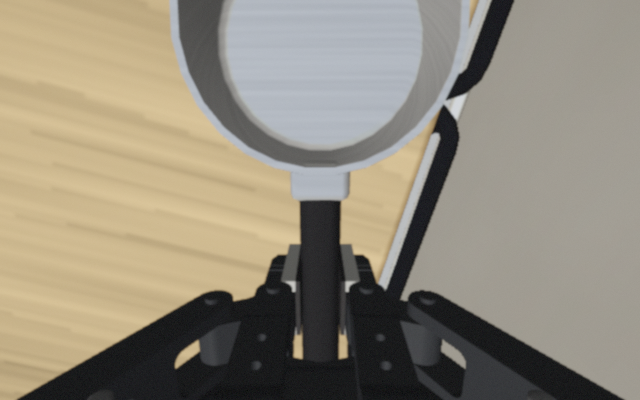

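Call:
play_rows(
  motion=[
    [[0,-0.05,0],[0,0,0],1],
    [[0,-0.15,0],[0,0,0],1],
    [[0,-0.25,0],[0,0,0],1],
    [[0,-0.25,0],[0,0,0],1],
    [[0,-0.25,0],[0,0,0],1],
    [[0,-0.25,0],[0,0,0],1],
    [[0,-0.25,0],[0,0,0],1],
    [[0,-0.2,0],[0,0,0],1],
  ],
)

```text
time: 7.73
tool_pos: [0.4081, -0.1332, 0.0472]
tool_rot: [-3.114, -0.415, 0.001]
ft_force: [0.9, 0.4, -2.8]
opening: 0.0147
```

Call:
play_rows(
  motion=[
    [[0,-0.2,0],[0,0,0],1],
    [[0,-0.1,0],[0,0,0],1],
    [[0,-0.05,0],[0,0,0],1],
    [[0.1,0,0],[0,0,0],1],
    [[0.1,0,0],[0,0,0],1],
    [[0.1,0,0],[0,0,0],1],
    [[0,0,0],[0,0,0],1],
    [[0,0,0],[0,0,0],1],
  ],
)

```text
time: 8.4
tool_pos: [0.4297, -0.0936, 0.0471]
tool_rot: [3.114, 0.415, 0.0]
ft_force: [-1.2, 0.2, -2.4]
opening: 0.0144
```

Run:
```python
from h import *
delta([.4769,-.0795,.0476],-74.8)
for n in("top","wrist"):
    c=cam(n); cv2.imwrite(f"pics/{n}4.png",c["image"][:,:,::-1])
```

```text
t 8.4 pos [ 0.4297 -0.0936  0.0471] yang -74.8 tilt 0.02 F [-1.21  0.19 -2.36] op 0.0144
tool delta (units of .1m) [ 0.493 -0.013 -0.005]
turn units [ 0.0002 -0.0002 -0.    ] after-turn delta [ 0.493 -0.013 -0.005]
```

View pics/top4.png

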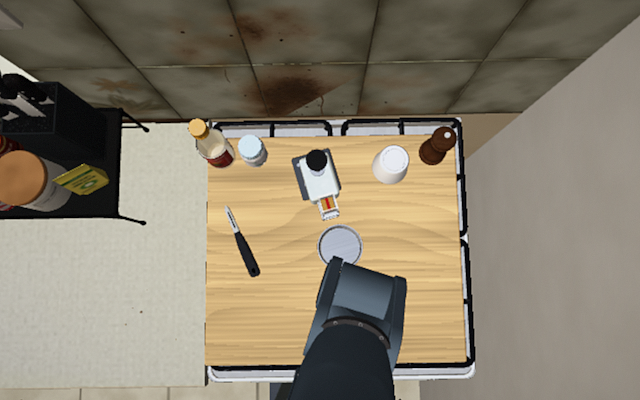

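View pics/wrist4.png

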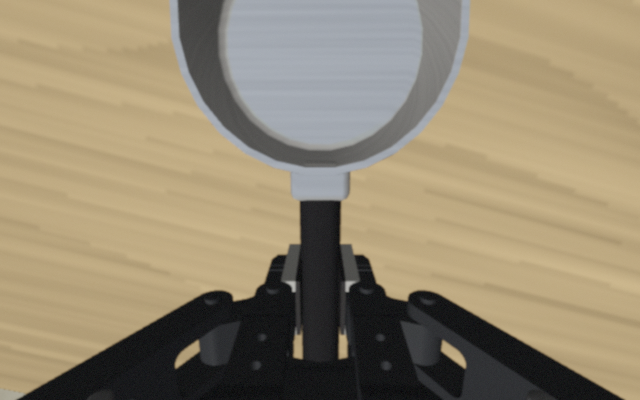

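Call:
play_rows(
  motion=[
    [[0.08,0,0],[0,0,0],1],
    [[0.1,-0.01,0],[0,0,0],1],
    [[0.1,0,0],[0,0,0],1],
    [[0.1,0,0],[0,0,0],1],
    [[0.08,0,0],[0,0,0],1],
    [[0.03,0,0],[0,0,0],1],
    [[0,0,0],[0,0,0],1],
    [[0,0,0],[0,0,0],1],
  ],
)

```text
time: 9.17
tool_pos: [0.4757, -0.0794, 0.0471]
tool_rot: [-3.114, -0.416, 0.001]
ft_force: [-0.3, 0.7, -1.5]
opening: 0.0143
```

Run:
```python
from h import *
delta([.4769,-.0795,.0344],-74.8)
for n in("top","side"):
    c=cam(n); cv2.imwrite(f"pics/{n}5.png",c["image"][:,:,::-1])
```

```text
t 9.17 pos [ 0.4757 -0.0794  0.0471] yang -74.79 tilt 0.03 F [-0.27  0.72 -1.55] op 0.0143
tool delta (units of .1m) [0.011 0.004 0.127]
turn units [-0.      0.0003  0.0001] after-turn delta [0.011 0.004 0.127]
```

View pics/top5.png

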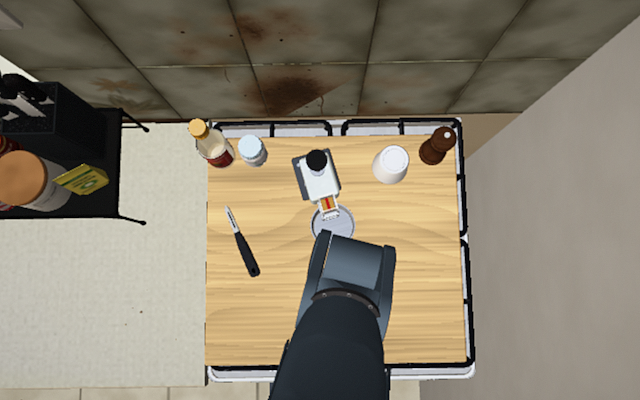

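View pics/side5.png

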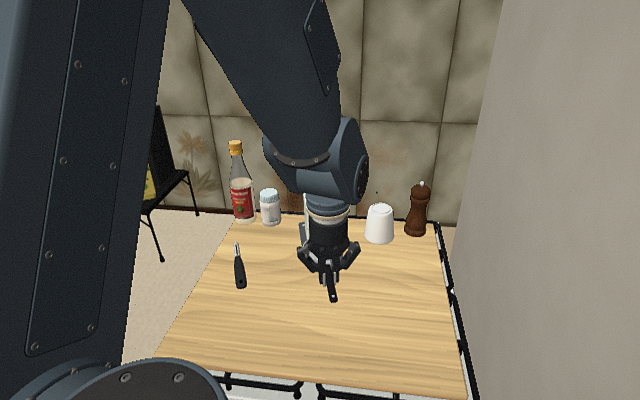

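Now I'll lower gently, release and rise.

Call:
play_rows(
  motion=[
    [[0.01,0,0.03],[0,0,0],1],
    [[0,0,0.03],[0,0,0],1],
    [[0,0,0.03],[0,0,0],1],
    [[0,0,0.02],[0,0,0],1],
    [[0,0,0.02],[0,0,0],1],
    [[0,0,0],[0,0,0],1],
    [[0,0,0],[0,0,0],1],
  ],
)

```text
time: 9.85
tool_pos: [0.4769, -0.0793, 0.0343]
tool_rot: [3.114, 0.415, 0.0]
ft_force: [-1.0, -0.6, -0.3]
opening: 0.0141
```

Call:
play_rows(
  motion=[
    [[0,0,0],[0,0,0],0.9],
    [[0,0,0],[0,0,0],0.8],
    [[0,0,0],[0,0,0],0.7],
    [[0,0,0],[0,0,0],0.6],
    [[0,0,0],[0,0,0],0.6],
    [[0,0,0],[0,0,0],0.6],
  ],
)

```text
time: 10.35
tool_pos: [0.477, -0.0793, 0.0343]
tool_rot: [3.114, 0.415, 0.0]
ft_force: [0.3, -0.5, 0.8]
opening: 0.0342
```

Run:
```python
from h import *
delta([.4769,-.0795,.0344],-74.8)
for n in("wrist",):
    c=cam(n); cv2.imwrite(f"pics/{n}6.png",c["image"][:,:,::-1])
```

```text
t 10.35 pos [ 0.477  -0.0793  0.0343] yang -74.81 tilt 0.02 F [ 0.28 -0.47  0.78] op 0.0342
tool delta (units of .1m) [-0.001  0.002 -0.001]
turn units [ 0.0002 -0.0001 -0.0001] after-turn delta [-0.001  0.002 -0.001]
```

View pics/wrist6.png

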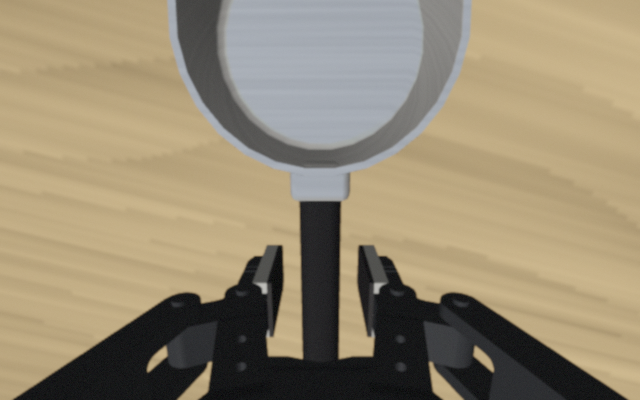

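Call:
play_rows(
  motion=[
    [[0,0,-0.1],[0,0,0],0.6],
    [[0,0,-0.2],[0,0,0],0.6],
    [[0,0,-0.2],[0,0,0],0.6],
    [[-0.3,0,-0.2],[0,0,0],0.6],
    [[-0.3,0,-0.2],[0,0,0],0.6],
    [[-0.3,0,-0.25],[0,0,0],0.6],
    [[-0.3,0,-0.25],[0,0,0],0.6],
    [[0,0,-0.3],[0,0,0],1],
  ],
)

```text
time: 11.07
tool_pos: [0.3563, -0.1104, 0.2047]
tool_rot: [-3.113, -0.413, 0.006]
ft_force: [1.3, -0.7, 0.4]
opening: 0.0237
```

Call:
play_rows(
  motion=[
    [[-0.1,0,-0.3],[0,0,0],1],
    [[0,0,-0.3],[0,0,0],1],
    [[0,0,-0.3],[0,0,0],1],
    [[0,0,-0.2],[0,0,0],1],
    [[0,0,0],[0,0,0],1],
    [[0,0,0],[0,0,0],1],
  ],
)

```text
time: 11.57
tool_pos: [0.3514, -0.1133, 0.3153]
tool_rot: [3.113, 0.415, 0.003]
ft_force: [-0.1, 0.1, -0.3]
opening: 0.0002
```

Run:
```python
from h import *
delta([.672,-.0253,.27],-74.8)
for n in("top","side","wrist"):
    c=cam(n); cv2.imwrite(f"pics/{n}7.png",c["image"][:,:,::-1])
```

```text
t 11.57 pos [ 0.3514 -0.1133  0.3153] yang -74.81 tilt 0.15 F [-0.13  0.12 -0.25] op 0.0002
tool delta (units of .1m) [ 3.324 -0.01   0.459]
turn units [ 0.0011 -0.0012 -0.0001] after-turn delta [ 3.325 -0.009  0.453]
```

View pics/wrist7.png

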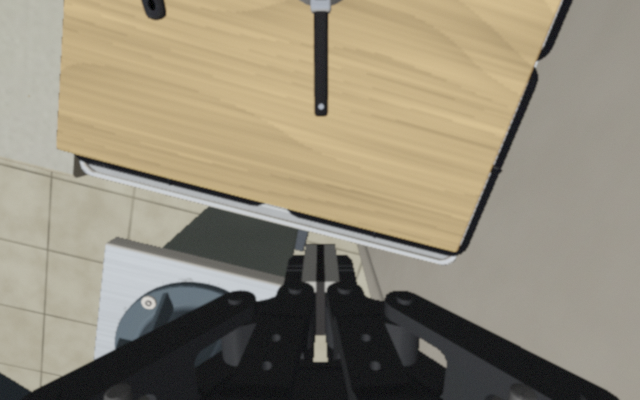

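View pics/top7.png

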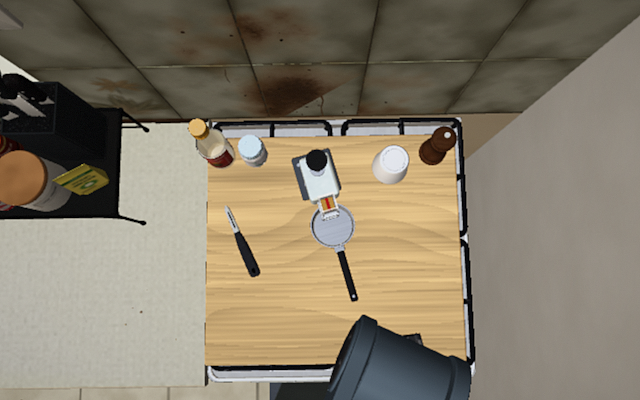

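View pics/side7.png

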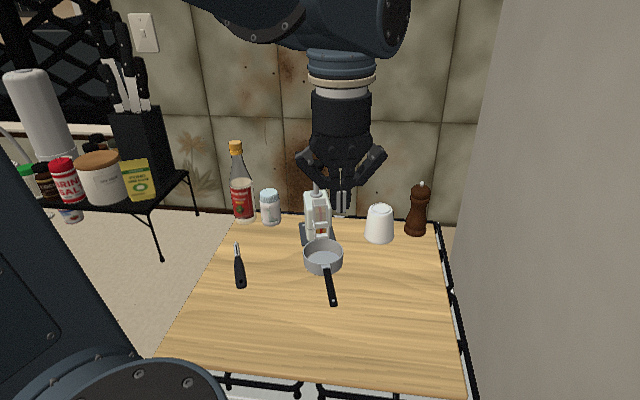

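Run:
```python
from h import *
c=cam("top")
u=np.array([np.cos(np.radians(15.2)),np.sin(np.radians(15.2))]);k=np.array([.672,-.0253]);mouth=k-.108*u
hsv=cv2.cvtColor(c["image"],cv2.COLOR_RGB2HSV); m=np.zeros(hsv.shape[:2],np.uint8); a=slice(195,252);b=slice(305,360); m[a,b]=(hsv[a,b,1]<70)&(hsv[a,b,2]>60)
# lower half arc of rim (free of magazine)
m=cv2.morphologyEx(m,cv2.MORPH_OPEN,np.ones((7,7)))
cn=max(cv2.findContours(m,0,1)[0],key=cv2.contourArea)[:,0]; cn=cn[cn[:,1]>218]
P=onz(c,cn,.060)[:,:2]; A=np.c_[2*P,np.ones(len(P))]; x=np.linalg.lstsq(A,(P**2).sum(1),rcond=None)[0]
print("pan fit",x[:2],np.sqrt(x[2]+x[:2]@x[:2]),"mouth",mouth,"err",x[:2]-mouth)
mm=np.zeros(hsv.shape[:2],np.uint8); mm[245:305,330:362]=c["image"][245:305,330:362].max(2)<60
ys,xs=np.nonzero(mm);H=onz(c,np.c_[xs,ys],.0575)[:,:2];mu=H.mean(0);d=np.linalg.svd(H-mu,full_matrices=False)[2][0];d*=np.sign(d[0]);q=(H-mu)@d
print("axis by handle",mu+d*(q.min()+.166),np.degrees(np.arctan2(d[1],d[0])))
```

```text
pan fit [ 0.56201125 -0.05701239] 0.04445582794129665 mouth [ 0.56777822 -0.05361643] err [-0.00576696 -0.00339596]
axis by handle [ 0.56994181 -0.05472223] 15.321590369647838
```

Call:
play_rows(
  motion=[
    [[0.2,0,0],[0,0,0],1],
    [[0.35,0,0],[0,0,0],1],
    [[0.35,0,0],[0,0,0],1],
    [[0.35,0,0],[0,0,0],1],
    [[0.35,0,0],[0,0,0],1],
    [[0.35,0,0],[0,0,0],1],
    [[0.35,0,0],[0,0,0],1],
    [[0.35,0,0],[0,0,0],1],
  ],
)

```text
time: 12.43
tool_pos: [0.6084, -0.0431, 0.3128]
tool_rot: [-3.114, -0.415, 0.003]
ft_force: [0.6, -0.6, 1.0]
opening: 0.0004
```

Call:
play_rows(
  motion=[
    [[0.3,0,0],[0,0,0],1],
    [[0.2,0,0],[0,0,0],1],
    [[0.1,0,0],[0,0,0],1],
    [[0,0,0],[0,0,0],1],
    [[0,0,0],[0,0,0],1],
    [[0,0,0],[0,0,0],1],
  ],
)

```text
time: 12.93
tool_pos: [0.6643, -0.0283, 0.3138]
tool_rot: [-3.114, -0.415, 0.002]
ft_force: [0.1, -0.4, 0.4]
opening: 0.0
```

Run:
```python
from h import *
delta([.672,-.0253,.25],-74.8)
for n in("top","side","wrist"):
    c=cam(n); cv2.imwrite(f"pics/{n}8.png",c["image"][:,:,::-1])
```

```text
t 12.93 pos [ 0.6643 -0.0283  0.3138] yang -74.82 tilt 0.06 F [ 0.14 -0.36  0.42] op 0.0
tool delta (units of .1m) [ 0.083 -0.009  0.638]
turn units [-0.0001  0.0007 -0.0002] after-turn delta [ 0.082 -0.009  0.638]
```

View pics/wrist8.png

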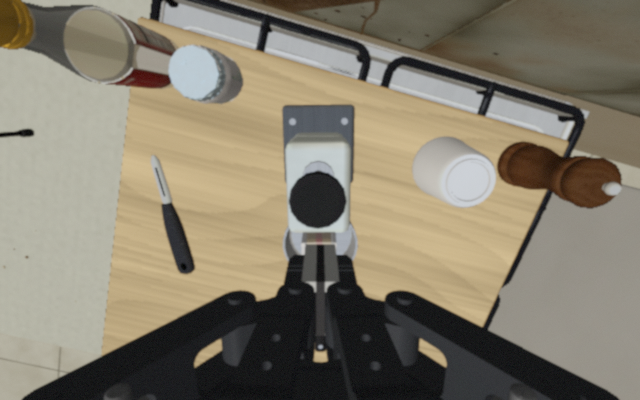

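View pics/side8.png

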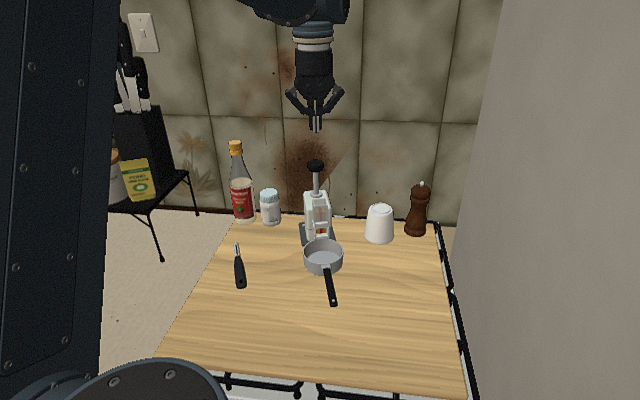

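Run:
```python
from h import *
c=cam("wrist"); print(onz(c,[[317,200]],.236))
```

```text
[[ 0.67155119 -0.02470086  0.236     ]]
```

Call:
play_rows(
  motion=[
    [[0.08,-0.01,0.1],[0,0,0],1],
    [[0,0,0.15],[0,0,0],1],
    [[0,0,0.15],[0,0,0],1],
    [[0,0,0.15],[0,0,0],1],
    [[0,0,0.1],[0,0,0],1],
    [[0,0,0],[0,0,0],1],
    [[0,0,0],[0,0,0],1],
  ],
)

```text
time: 13.72
tool_pos: [0.6726, -0.025, 0.249]
tool_rot: [-3.114, -0.415, 0.001]
ft_force: [0.5, -0.2, 1.4]
opening: -0.0
```

Run:
```python
from h import *
delta([.672,-.0253,.236],-74.8)
```

```text
t 13.72 pos [ 0.6726 -0.025   0.249 ] yang -74.81 tilt 0.03 F [ 0.46 -0.18  1.4 ] op -0.0
tool delta (units of .1m) [-0.006  0.001  0.13 ]
turn units [-0.0001  0.0004 -0.0001] after-turn delta [-0.006  0.001  0.13 ]
```

Call:
play_rows(
  motion=[
    [[-0.005,0,0.05],[0,0,0],1],
    [[0,0,0.05],[0,0,0],1],
    [[0,0,0.03],[0,0,0],1],
    [[0,0,0.03],[0,0,0],1],
    [[0,0,0.03],[0,0,0],1],
    [[0,0,0.03],[0,0,0],1],
    [[0,0,0.03],[0,0,0],1],
    [[0,0,0],[0,0,0],1],
  ],
)

```text
time: 14.38
tool_pos: [0.6721, -0.0252, 0.2239]
tool_rot: [3.114, 0.415, 0.0]
ft_force: [-0.9, -0.5, 3.8]
opening: 0.0001
```

Call:
play_rows(
  motion=[
    [[0,0,0.03],[0,0,0],1],
    [[0,0,0.03],[0,0,0],1],
    [[0,0,0.03],[0,0,0],1],
    [[0,0,0.03],[0,0,0],1],
    [[0,0,0.03],[0,0,0],1],
    [[0,0,0.03],[0,0,0],1],
    [[0,0,0.02],[0,0,0],1],
    [[0,0,0],[0,0,0],1],
  ],
)

```text
time: 15.05
tool_pos: [0.6721, -0.0252, 0.2042]
tool_rot: [3.114, 0.415, 0.001]
ft_force: [-1.5, 0.3, 5.1]
opening: 0.0
```

Call:
play_rows(
  motion=[
    [[0,0,0.01],[0,0,0],1],
    [[0,0,0.01],[0,0,0],1],
    [[0,0,0.01],[0,0,0],1],
    [[0,0,0.01],[0,0,0],1],
  ],
)

```text
time: 15.38
tool_pos: [0.6721, -0.0253, 0.2007]
tool_rot: [3.114, 0.415, 0.001]
ft_force: [-1.8, 0.9, 5.8]
opening: 0.0001
```

Call:
play_rows(
  motion=[
    [[0,0,0.005],[0,0,0],1],
    [[0,0,0.005],[0,0,0],1],
  ],
)

```text
time: 15.55
tool_pos: [0.6722, -0.0253, 0.1997]
tool_rot: [3.114, 0.415, 0.001]
ft_force: [-2.3, -0.1, 5.9]
opening: 0.0001
```

Call:
play_rows(
  motion=[
    [[0,0,0.005],[0,0,0],1],
  ],
)

```text
time: 15.63
tool_pos: [0.6721, -0.0253, 0.1992]
tool_rot: [3.114, 0.415, 0.001]
ft_force: [-2.2, 0.4, 6.2]
opening: 0.0001
```

Call:
play_rows(
  motion=[
    [[0,0,0.005],[0,0,0],1],
  ],
)

```text
time: 15.72
tool_pos: [0.6721, -0.0252, 0.1987]
tool_rot: [3.114, 0.415, 0.001]
ft_force: [-2.9, 0.5, 5.8]
opening: -0.0003
```

Call:
play_rows(
  motion=[
    [[0,0,0.005],[0,0,0],1],
  ],
)

```text
time: 15.8
tool_pos: [0.6722, -0.0252, 0.1982]
tool_rot: [3.114, 0.415, 0.001]
ft_force: [-1.7, -0.5, 5.9]
opening: -0.0001
```

Call:
play_rows(
  motion=[
    [[0,0,0.005],[0,0,0],1],
  ],
)

```text
time: 15.88
tool_pos: [0.6721, -0.0252, 0.1977]
tool_rot: [3.114, 0.415, 0.001]
ft_force: [-1.8, 0.7, 6.4]
opening: -0.0001
```

Call:
play_rows(
  motion=[
    [[0,0,0.005],[0,0,0],1],
  ],
)

```text
time: 15.97
tool_pos: [0.6722, -0.0252, 0.1972]
tool_rot: [3.114, 0.415, 0.001]
ft_force: [-1.9, 0.2, 6.5]
opening: -0.0003
```

Call:
play_rows(
  motion=[
    [[0,0,0.005],[0,0,0],1],
  ],
)

```text
time: 16.05
tool_pos: [0.6721, -0.0252, 0.1967]
tool_rot: [3.114, 0.415, 0.001]
ft_force: [-1.6, -0.3, 6.2]
opening: -0.0
```

Call:
play_rows(
  motion=[
    [[0,0,0.005],[0,0,0],1],
  ],
)

```text
time: 16.13
tool_pos: [0.6722, -0.0252, 0.1962]
tool_rot: [3.114, 0.415, 0.001]
ft_force: [-1.9, 0.4, 5.9]
opening: -0.0001
```

Call:
play_rows(
  motion=[
    [[0,0,0.005],[0,0,0],1],
  ],
)

```text
time: 16.22
tool_pos: [0.6722, -0.0253, 0.1957]
tool_rot: [3.114, 0.415, 0.001]
ft_force: [-2.3, 0.2, 5.9]
opening: 0.0
```

Call:
play_rows(
  motion=[
    [[0,0,0.005],[0,0,0],1],
  ],
)

```text
time: 16.3
tool_pos: [0.6721, -0.0253, 0.1952]
tool_rot: [3.114, 0.415, 0.001]
ft_force: [-2.6, -0.1, 6.2]
opening: -0.0002
```

Call:
play_rows(
  motion=[
    [[0,0,0.005],[0,0,0],1],
  ],
)

```text
time: 16.38
tool_pos: [0.6722, -0.0252, 0.1949]
tool_rot: [3.114, 0.415, 0.001]
ft_force: [-5.1, -0.2, 11.2]
opening: -0.0001
```

Call:
play_rows(
  motion=[
    [[0,0,0],[0,0,0],1],
  ],
)

```text
time: 16.47
tool_pos: [0.6722, -0.0252, 0.195]
tool_rot: [3.114, 0.415, 0.001]
ft_force: [-3.1, -0.2, 8.0]
opening: 0.0
```

Call:
play_rows(
  motion=[
    [[0,0,0.005],[0,0,0],1],
    [[0,0,0],[0,0,0],1],
  ],
)

```text
time: 16.63
tool_pos: [0.6722, -0.0253, 0.195]
tool_rot: [3.114, 0.415, 0.001]
ft_force: [-5.0, 0.5, 10.6]
opening: -0.0001
```

Call:
play_rows(
  motion=[
    [[0,0,0.005],[0,0,0],1],
    [[0,0,0],[0,0,0],1],
  ],
)

```text
time: 16.8
tool_pos: [0.6722, -0.0253, 0.1949]
tool_rot: [3.114, 0.415, 0.002]
ft_force: [-6.3, 0.7, 14.3]
opening: 0.0
```

Call:
play_rows(
  motion=[
    [[0,0,0.005],[0,0,0],1],
    [[0,0,0],[0,0,0],1],
  ],
)

```text
time: 16.97
tool_pos: [0.6722, -0.0253, 0.1949]
tool_rot: [3.113, 0.415, 0.002]
ft_force: [-8.4, 0.6, 16.6]
opening: 0.0003
```

Call:
play_rows(
  motion=[
    [[0,0,0],[0,0,0],1],
    [[0,0,0],[0,0,0],1],
    [[0,0,0],[0,0,0],1],
    [[0,0,0],[0,0,0],1],
    [[0,0,0],[0,0,0],1],
    [[0,0,0],[0,0,0],1],
  ],
)

```text
time: 17.47
tool_pos: [0.6722, -0.0253, 0.1949]
tool_rot: [3.113, 0.415, 0.002]
ft_force: [-7.9, -0.4, 17.2]
opening: 0.0002
```

Call:
play_rows(
  motion=[
    [[0,0,0],[0,0,0],1],
    [[0,0,0],[0,0,0],1],
    [[0,0,0],[0,0,0],1],
    [[0,0,0],[0,0,0],1],
    [[0,0,0],[0,0,0],1],
    [[0,0,0],[0,0,0],1],
  ],
)

```text
time: 17.97
tool_pos: [0.6722, -0.0253, 0.1949]
tool_rot: [3.113, 0.415, 0.002]
ft_force: [-8.1, 0.8, 17.8]
opening: 0.0002
```

Run:
```python
from h import *
delta([.672,-.0253,.25],-74.8)
for n in("top","side","wrist"):
    c=cam(n); cv2.imwrite(f"pics/{n}9.png",c["image"][:,:,::-1])
```

```text
t 17.97 pos [ 0.6722 -0.0253  0.1949] yang -74.81 tilt 0.09 F [-8.11  0.76 17.75] op 0.0002
tool delta (units of .1m) [-0.001  0.    -0.551]
turn units [ 0.0005 -0.0008 -0.0001] after-turn delta [-0.002 -0.    -0.551]
```

View pics/side9.png

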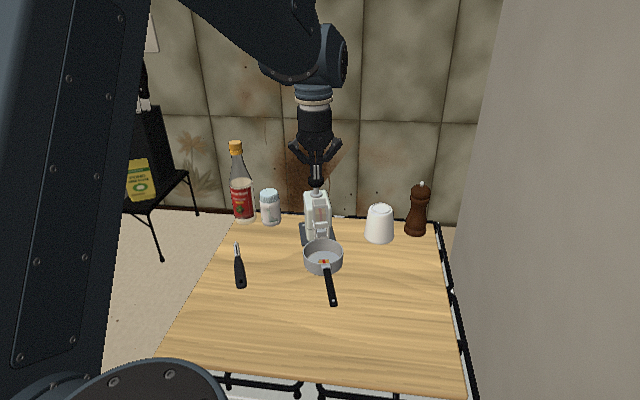

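The first cube lies in the pan at side-view pixel (323,262), so I'll let the plunger come all the way up.

Call:
play_rows(
  motion=[
    [[0,0,-0.04],[0,0,0],1],
    [[0,0,-0.08],[0,0,0],1],
    [[0,0,-0.08],[0,0,0],1],
    [[0,0,-0.08],[0,0,0],1],
    [[0,0,-0.08],[0,0,0],1],
    [[0,0,-0.08],[0,0,0],1],
    [[0,0,-0.08],[0,0,0],1],
    [[0,0,-0.1],[0,0,0],1],
  ],
)

```text
time: 18.78
tool_pos: [0.6717, -0.0252, 0.2549]
tool_rot: [-3.114, -0.415, 0.002]
ft_force: [-0.2, 0.7, -0.4]
opening: 0.0002
```

Call:
play_rows(
  motion=[
    [[0,0,0],[0,0,0],1],
    [[0,0,0],[0,0,0],1],
    [[0,0,0],[0,0,0],1],
    [[0,0,0],[0,0,0],1],
    [[0,0,0],[0,0,0],1],
    [[0,0,0],[0,0,0],1],
  ],
)

```text
time: 19.28
tool_pos: [0.6719, -0.0252, 0.2543]
tool_rot: [3.114, 0.415, -0.001]
ft_force: [-0.3, -1.1, -0.8]
opening: 0.0001
```

Run:
```python
from h import *
delta([.672,-.0253,.236],-74.8)
c=cam("side"); im=c["image"][145:295,260:380,::-1]; cv2.imwrite("pics/side10.png",cv2.resize(im,None,fx=4,fy=4))
```

```text
t 19.28 pos [ 0.6719 -0.0252  0.2543] yang -74.81 tilt 0.04 F [-0.26 -1.1  -0.79] op 0.0001
tool delta (units of .1m) [0.001 0.001 0.183]
turn units [-0.      0.0004 -0.0001] after-turn delta [0.001 0.001 0.183]
```

View pics/side10.png

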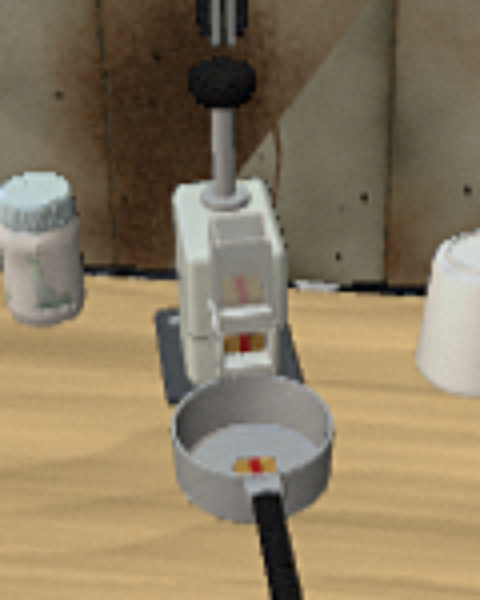

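Knob up at (222,82), cube 2 seated in the magazine window and cube 1 in the pan. Next is the second stroke.

Call:
play_rows(
  motion=[
    [[0,0,0.05],[0,0,0],1],
    [[0,0,0.05],[0,0,0],1],
    [[0,0,0.05],[0,0,0],1],
    [[0,0,0.03],[0,0,0],1],
    [[0,0,0.03],[0,0,0],1],
    [[0,0,0.03],[0,0,0],1],
    [[0,0,0.03],[0,0,0],1],
    [[0,0,0],[0,0,0],1],
  ],
)

```text
time: 20.0
tool_pos: [0.672, -0.0252, 0.2274]
tool_rot: [3.114, 0.415, -0.0]
ft_force: [-3.1, 0.3, 3.2]
opening: -0.0001
```

Call:
play_rows(
  motion=[
    [[0,0,0.03],[0,0,0],1],
    [[0,0,0.03],[0,0,0],1],
    [[0,0,0.03],[0,0,0],1],
    [[0,0,0.03],[0,0,0],1],
    [[0,0,0.03],[0,0,0],1],
    [[0,0,0.03],[0,0,0],1],
    [[0,0,0.03],[0,0,0],1],
    [[0,0,0.02],[0,0,0],1],
  ],
)

```text
time: 20.67
tool_pos: [0.6722, -0.0252, 0.2045]
tool_rot: [3.114, 0.415, 0.001]
ft_force: [-1.1, 0.7, 5.8]
opening: 0.0002
```

Call:
play_rows(
  motion=[
    [[0,0,0.01],[0,0,0],1],
    [[0,0,0.01],[0,0,0],1],
    [[0,0,0],[0,0,0],1],
  ],
)

```text
time: 20.92
tool_pos: [0.6722, -0.0252, 0.2026]
tool_rot: [3.114, 0.415, 0.001]
ft_force: [-1.4, 0.3, 4.8]
opening: -0.0004
```

Call:
play_rows(
  motion=[
    [[0,0,0.01],[0,0,0],1],
    [[0,0,0.01],[0,0,0],1],
    [[0,0,0.01],[0,0,0],1],
    [[0,0,0.005],[0,0,0],1],
  ],
)

```text
time: 21.25
tool_pos: [0.6722, -0.0253, 0.1992]
tool_rot: [3.114, 0.415, 0.001]
ft_force: [-2.2, 0.4, 5.7]
opening: 0.0001
```

Call:
play_rows(
  motion=[
    [[0,0,0.005],[0,0,0],1],
    [[0,0,0.005],[0,0,0],1],
  ],
)

```text
time: 21.42
tool_pos: [0.6722, -0.0252, 0.1983]
tool_rot: [3.114, 0.415, 0.001]
ft_force: [-2.3, 0.0, 6.1]
opening: -0.0002
```

Call:
play_rows(
  motion=[
    [[0,0,0.005],[0,0,0],1],
    [[0,0,0.005],[0,0,0],1],
  ],
)

```text
time: 21.58
tool_pos: [0.6722, -0.0252, 0.1973]
tool_rot: [3.114, 0.415, 0.001]
ft_force: [-2.1, 0.3, 7.0]
opening: -0.0001
```

Call:
play_rows(
  motion=[
    [[0,0,0.005],[0,0,0],1],
    [[0,0,0.005],[0,0,0],1],
  ],
)

```text
time: 21.75
tool_pos: [0.6722, -0.0253, 0.1963]
tool_rot: [3.114, 0.415, 0.001]
ft_force: [-2.7, 0.8, 6.3]
opening: -0.0001
```

Call:
play_rows(
  motion=[
    [[0,0,0.005],[0,0,0],1],
    [[0,0,0.005],[0,0,0],1],
  ],
)

```text
time: 21.92
tool_pos: [0.6722, -0.0252, 0.1953]
tool_rot: [3.114, 0.415, 0.001]
ft_force: [-1.3, 0.8, 6.1]
opening: -0.0002
```

Call:
play_rows(
  motion=[
    [[0,0,0.005],[0,0,0],1],
    [[0,0,0],[0,0,0],1],
  ],
)

```text
time: 22.08
tool_pos: [0.6722, -0.0253, 0.1949]
tool_rot: [3.114, 0.415, 0.001]
ft_force: [-2.0, -0.0, 7.8]
opening: 0.0
```

Call:
play_rows(
  motion=[
    [[0,0,0.005],[0,0,0],1],
    [[0,0,0],[0,0,0],1],
  ],
)

```text
time: 22.25
tool_pos: [0.6722, -0.0252, 0.195]
tool_rot: [3.114, 0.415, 0.001]
ft_force: [-3.4, 0.7, 10.1]
opening: 0.0001
```

Call:
play_rows(
  motion=[
    [[0,0,0.005],[0,0,0],1],
    [[0,0,0],[0,0,0],1],
  ],
)

```text
time: 22.42
tool_pos: [0.6722, -0.0252, 0.1949]
tool_rot: [3.114, 0.415, 0.002]
ft_force: [-5.5, 0.8, 13.5]
opening: 0.0001
```

Call:
play_rows(
  motion=[
    [[0,0,0.006],[0,0,0],1],
    [[0,0,0],[0,0,0],1],
  ],
)

```text
time: 22.58
tool_pos: [0.6723, -0.0253, 0.1949]
tool_rot: [3.114, 0.415, 0.002]
ft_force: [-7.8, 0.9, 18.0]
opening: -0.0
```

Call:
play_rows(
  motion=[
    [[0,0,0],[0,0,0],1],
    [[0,0,0],[0,0,0],1],
    [[0,0,0],[0,0,0],1],
    [[0,0,0],[0,0,0],1],
    [[0,0,0],[0,0,0],1],
    [[0,0,0],[0,0,0],1],
  ],
)

```text
time: 23.08
tool_pos: [0.6723, -0.0253, 0.1949]
tool_rot: [3.113, 0.415, 0.002]
ft_force: [-7.6, 1.0, 17.4]
opening: -0.0002
```

Call:
play_rows(
  motion=[
    [[0,0,0],[0,0,0],1],
    [[0,0,0],[0,0,0],1],
    [[0,0,0],[0,0,0],1],
    [[0,0,0],[0,0,0],1],
    [[0,0,0],[0,0,0],1],
  ],
)

```text
time: 23.5
tool_pos: [0.6723, -0.0252, 0.1949]
tool_rot: [3.113, 0.415, 0.002]
ft_force: [-7.0, -0.1, 17.6]
opening: -0.0
```

Call:
play_rows(
  motion=[
    [[0,0,-0.04],[0,0,0],1],
    [[0,0,-0.08],[0,0,0],1],
    [[0,0,-0.08],[0,0,0],1],
    [[0,0,-0.08],[0,0,0],1],
    [[0,0,-0.08],[0,0,0],1],
    [[0,0,-0.08],[0,0,0],1],
    [[0,0,-0.1],[0,0,0],1],
    [[0,0,-0.1],[0,0,0],1],
  ],
)

```text
time: 24.17
tool_pos: [0.6718, -0.0253, 0.2577]
tool_rot: [3.114, 0.415, -0.001]
ft_force: [-0.2, 0.7, 0.4]
opening: -0.0003
```

Call:
play_rows(
  motion=[
    [[0,0,-0.2],[0,0,0],1],
    [[0,0,-0.2],[0,0,0],1],
    [[0,0,-0.1],[0,0,0],1],
    [[0,0,0],[0,0,0],1],
    [[0,0,0],[0,0,0],1],
    [[0,0,0],[0,0,0],1],
  ],
)

```text
time: 24.67
tool_pos: [0.6716, -0.0252, 0.3057]
tool_rot: [-3.114, -0.415, 0.003]
ft_force: [-0.5, 0.1, -1.0]
opening: -0.0002
```

Run:
```python
from h import *
delta([.672,-.0253,.236],-74.8)
c=cam("side"); im=c["image"][145:295,260:380,::-1]; cv2.imwrite("pics/side11.png",cv2.resize(im,None,fx=4,fy=4))
c=cam("top"); cv2.imwrite("pics/top11.png",c["image"][:,:,::-1])
```

```text
t 24.67 pos [ 0.6716 -0.0252  0.3057] yang -74.81 tilt 0.12 F [-0.51  0.11 -0.96] op -0.0002
tool delta (units of .1m) [0.005 0.003 0.697]
turn units [-0.0004  0.0013 -0.0001] after-turn delta [0.004 0.002 0.697]
```

View pics/side11.png

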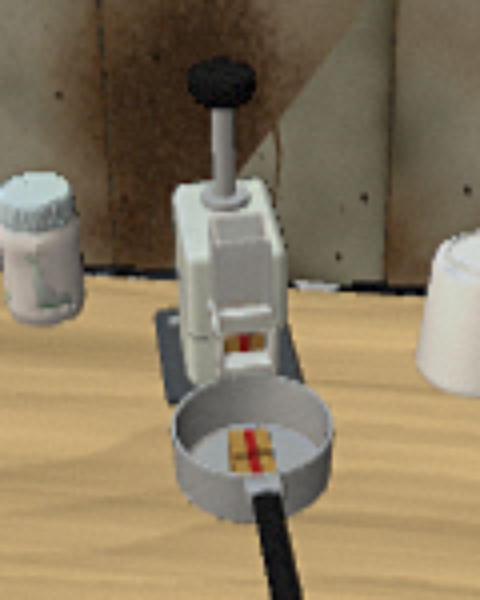

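View pics/top11.png

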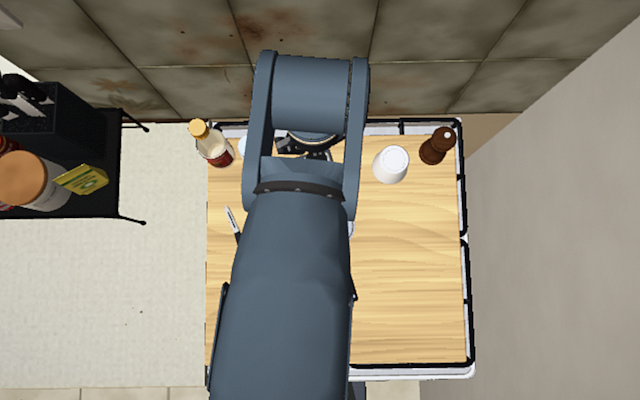

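Run:
```python
from h import *
print(bot.finish_job())
```

```text
the job is handed in; nothing more can be done
None
```

The job is done and handed in at about 25 s of robot time; no verdict is reported back. I carried the pan by its handle, set it under the mouth of the dispenser and let go. Then I made two full plunger strokes.

- **Strokes:** both met a hard stop at about 41 mm of travel. I held each there for about 1 s at 17–18 N vertical, roughly 19 N in total with the sideways part. The highest force I read was about 20 N, so it stayed under 30 N at every reading.
- **Last side view:** the knob is fully up, two cubes lie in the pan and the third is in the magazine. The pan is upright. The gripper had risen clear of the knob, and the wrist force was about zero.
- **Pan position:** I checked this before the strokes, and two estimates disagreed. The rim fit, partly hidden by the magazine, gave about 7 mm off the mouth point. The handle gave about 2 mm. Both are well inside 25 mm.
- **Other things:** I compared the other items by eye only, not by measurement, and saw no shift. In the last top view the arm hid most of the jar, the peeler, the dispenser and the pan, so the side view is the final check for the dispenser and pan. It also shows the jar where it was. The peeler was last seen whole, in place, just before the strokes.

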